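# Copy an angle from the angle block to the swing arm with a locking bevel

## Robot

A 7-joint arm with a two-finger parallel gripper is mounted at the origin on the work surface; the furniture and walls round the work are solid. World frame = base frame: x ahead of the robot, y to its left, z up, the work surface at z = 0. Lengths are in m, angles in rad, forces in N, time in s.
With the tool pointing down it reaches from about 0.4 to 0.85 m from the base axis. Payload 4.4 kg.
Tool frame: the origin (TCP) lies midway between the tips of the shut fingers; the grasp point (between the pads) lies 19 mm behind it; z points along the fingers, y is the line along which they close (so a half turn about z gives the same grasp; the last joint's range is limited). The gripper opens to 94 mm and grips with 3 to 60 N. Pads are 16 mm wide; open, the fingers measure 119 mm over their backs; the gripper's body (75 mm by 177 mm) begins 78 mm behind the grasp point.
Start: joints at [-0.829, 0.628, 0.038, 1.517, -0.027, 0.996, -0.02], TCP at [0.47, 0.449, 0.205] pointing down, gripper open.
Joint ranges: [-3.06, 3.06], [-0.37, 2.12], [-1.25, 1.32], [0.18, 2.47], [-1.1, 4.24], [0.23, 1.98], [-2.94, 2.94]. Speed limits (rad/s): [2.57, 2.57, 3.14, 3.14, 3.14, 3.14, 3.14].

## Interface

Orientations are given as [roll, pitch, yaw] about the fixed x, y, z axes, in that order (R = Rz(yaw) Ry(pitch) Rx(roll)).
In Python, from rig import * gives the robot as it stands.
- The arm moves only by the tool drive_tool, never from a script. Its argument "plan" is one flat list of numbers, 7 for each row, row after row: the shift along the tool's x, y, z in cm, then the turn, a rotation vector about the tool's x, y, z in degrees, then the opening, from -1 (shut) to 1 (fully open), so that 0 is half open. A call has 1 to 20 rows; each row is the pose to reach, as a shift and turn from the pose commanded when the call began, along the tool's axes at that moment; what a row does not reach only later rows make up. A row lasts 1/8 s, in which the tool goes at most 62.5 mm and 10.7 degrees, less where a joint would pass 70% of its speed; a pose out of reach is approached as far as the arm can. A call with a gripper value outside its range is refused whole. The fingers move at their own pace and stop on an object; "newtons" is the grip in N (left out, the last holds). Time passes only in rows, so rows that repeat a pose let the fingers close. It gives the time, the measured TCP pose, the force, the opening and the grip force at its end, in the units of the state.
- observe(): the state, without advancing time (a new reading comes with each control period).
- read_camera(name): name is "scene" or "top"; returns (picture, depth): 420x560x3 uint8, red, green, blue; 420x560 float32, m along the optical axis (not along the pixel's ray), 0 where there is no reading.
- get_calibration(name): a dict with "intrinsics" (3x3 intrinsics, pixels), "k1" (the pictures are not rectified: a ray, as slopes to the right and down, at radius r is drawn at 1 + k1 r^2 times it, then the intrinsics apply), "pose" (4x4, takes a point from camera to world coordinates). Camera axes: x right, y up, looking along -z (the intrinsics and any distortion apply to the point x, -y, -z); pixel columns grow to the right and rows downward; lengths in m; the calibration is good to about 2 mm. A picture is of the moment at which its call begins. get_calibration takes no time and is no camera call.
- finish_job(): hands the job in; it is judged then, once.
The state is a dict: "clock": time; "qpos": joint angles; "qd": joint speeds; "joint_torque": joint torques, N m; "eef_pos": TCP position; "tool_rot": TCP orientation; "force": force on the tool from outside, world axes, zero at the start; "ft_torque": the same for the moment, N m; "gripper_width": finger opening in m; "gripper_force": force on a finger pad.
Only numpy, scipy, OpenCV 4.12 (cv2) and the standard library are available. Lean on these libraries where they do the work, as an engineer would, in place of code of your own. Each camera call takes 0.05 s, during which the arm holds its last target. There are 200 camera calls.

## Task

Slide the bevel along its rail into the angle block until it is firmly seated and its blade lies flush along the block's face, then lock the blade at that angle with the wing. Slide the locked bevel to the other end and press it gently but firmly home against the swing arm, so that the arm swings flush along the blade and takes the same angle; then let go. Never push hard, and leave the things lying about undisturbed.

Things in the scene. Friction and masses are not known exactly. Their poses are not given: they have to be found in the camera images.
- base: Fixed aluminium base plate, 155 x 370 x 12 mm, with a steel rail along its y axis (x = -70 to -30 mm, top at 30 mm). Heights are above the bench. Origin at bench height; x points away from the robot, y along the rail to the angle block. Block pivot at x = 0, y = +140 mm; swing arm pivot at x = 0, y = -140 mm; the blade's pivot travels along x = 0 between them.
- carriage: The bevel's stock: aluminium saddle, captive on the rail, sliding along it (friction 1.5 N, travel 130 mm either way from the middle). Origin at bench height under the blade's pivot; axes as the base's.
- grip_post (a point): Centre (height 65 mm) of the black grip post on the carriage, 85 mm on the robot's side of the blade's pivot: 30 mm across the rail, 24 mm along it, heights 40 to 86 mm. Free room on both sides for fingers that close along the rail.
- blade: Bevel's steel blade, 18 mm wide, heights 42 to 60 mm, on a vertical pin. Origin on the pin at bench height; x runs to its tip at 100 mm; faces at y = +-9 mm, root rounded 9 mm about the pin. Light (0.02 N m) while the wing is loose. It starts leaning to the block more than the block's face; pushing the carriage into the block folds it back until face and root both touch: flush, a hard stop.
- wing_grip (a point): Centre of the black wing (clamping bar) on top of the blade's pin, on the pin's axis, height 85 mm. The bar is 46 mm long along this point's y, 10 mm thick along its x, heights 72 to 96 mm. Apart from the grip post nothing near it is higher than 64 mm.
- wing (a joint): Wing angle, rad: 0 to 0.2 at the start (loose, bar roughly along the rail), grows clockwise seen from above. Clamps from about 0.9 on, tight from 1.2 to its stop at 1.4; turn it to the stop. Turning takes 0.15 N m, up to 0.25 N m when tight, and it stays where it is left; tight, the blade holds against 0.25 N m or more.
- angle_block: Steel angle block, 155 x 34 mm, heights 42 to 60 mm, fixed on a pillar at the left end of the base; its angle varies, up to 0.3 rad either way from square to the rail. Origin at its pivot point, 12 mm above the bench; x runs along the block away from the robot; the face towards the bevel is at y = -9 mm, from x = -30 to 125 mm.
- swing_arm: Aluminium arm, 18 mm wide, heights 42 to 60 mm, on a stiff friction hinge (0.05 N m, stays put) at the right end of the base. Origin on its pin at bench height; x runs to its tip at 125 mm; faces at y = +-9 mm, root rounded 9 mm. Starts leaning to the bevel more than the block does; the bevel pushes it round until they lie flush and the roots meet: a hard stop.
- petri: Glass dish, 62 mm wide, 13 mm high, beyond the fixture; leave alone.
- jar: White plastic jar with red lid, 45 x 62 mm, beyond the fixture; leave alone.
- weighing: Glass weighing bottle, 31 x 56 mm, beyond the fixture; leave alone.
- tweezers: Tweezers, 123 mm long, lying on the robot's side of the fixture; leave alone.

How it is judged:
By the outcome, as a careful person would: the job done as asked, in the order asked, and still so for the second after the job is handed in, with the robot touching nothing.
It also fails if it takes over 72 s, if anything falls off the work surface, if the arm or the gripper's body presses on something with over 40 N, if the wrist force passes 120 N, or if a joint passes its speed limit or range.

## Working session

There is one attempt and no reset: what is moved stays moved. The work goes in short steps, Python scripts to look and compute and a tool call to move; the robot and the scene stay as the last step left them, time stands still between calls to the robot, and variables do not carry over. Pictures are saved under pics/ and viewed, at most 11 in all, crops included, and the job is handed in when it is done.

Besides the shell and the picture viewer there is one more tool, called after "Emit:" as name(argument=value, ...) on one line, values as JSON. drive_tool: Moves the arm, as the interface text tells. Its arguments: {"type":"object","properties":{"plan":{"type":"array","items":{"type":"number"}},"newtons":{"type":"number"}},"required":["plan"]}

```bash
ls; mkdir -p pics
python3 - <<'E'
from rig import *
import cv2
s=observe(); print({k:s[k] for k in("clock","eef_pos","tool_rot","gripper_width","force")})
for n in("scene","top"):
    p,d=read_camera(n); cv2.imwrite(f"pics/{n}0.png",p[:,:,::-1]); c=get_calibration(n); print(n,c)
E
```

```text
pics
{'clock': 0.0, 'eef_pos': array([0.46932257, 0.44877297, 0.20458175]), 'tool_rot': array([-3.13976963e+00,  5.60560887e-05,  2.33379851e+00]), 'gripper_width': 0.09445918875868896, 'force': array([-0.09058787,  0.30486796,  0.27658192])}
scene {'intrinsics': array([[509.91054662,   0.        , 282.9693178 ],
       [  0.        , 509.91054662, 208.83467004],
       [  0.        ,   0.        ,   1.        ]]), 'k1': -0.04313183015054508, 'pose': array([[ 0.05681545, -0.4041853 ,  0.91291086,  1.53637919],
       [ 0.99822479,  0.03936215, -0.04469767,  0.04132506],
       [-0.01786799,  0.91382978,  0.40570417,  0.49881897],
       [ 0.        ,  0.        ,  0.        ,  1.        ]])}
top {'intrinsics': array([[513.5155657,   0.       , 282.5568282],
       [  0.       , 513.5155657, 208.2825541],
       [  0.       ,   0.       ,   1.       ]]), 'k1': -0.16247616999141412, 'pose': array([[-0.01329218,  0.98048231, -0.1961575 ,  0.44808929],
       [-0.99988028, -0.01147951,  0.01037495,  0.0834084 ],
       [ 0.00792066,  0.19627193,  0.98051751,  0.91548809],
       [ 0.        ,  0.        ,  0.        ,  1.        ]])}
```

View pics/top0.png

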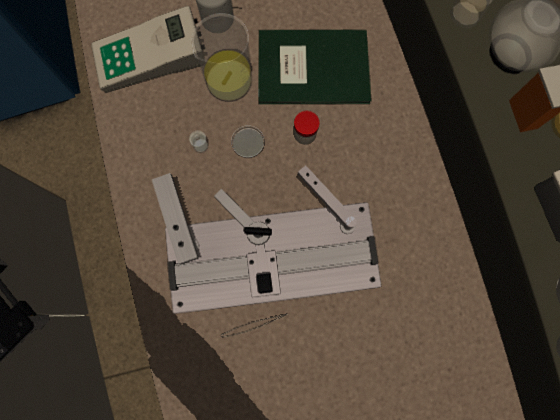

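View pics/scene0.png

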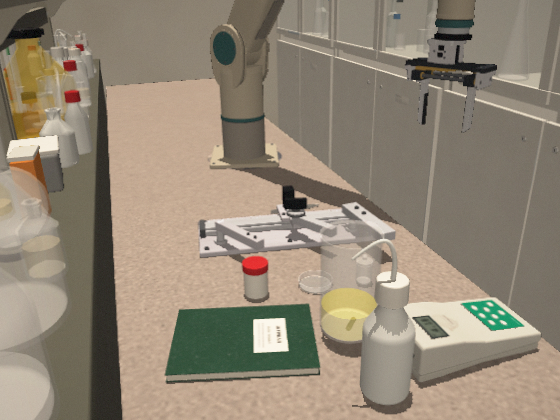

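The top view shows the fixture: post (264,282), wing (258,231), blade tip (220,194), block on the left (155–195,175–262), and swing arm from (348,225) to (305,171). The scene view confirms the layout.

```bash
cat > h.py <<'E'
from rig import *
import cv2, numpy as np
def ray(cal,px):
    K=cal["intrinsics"]; k=cal["k1"]
    u=cv2.undistortPoints(np.array([[px]],float),K,np.array([k,0,0,0.]))[0,0]
    P=cal["pose"]; return P[:3,3],P[:3,:3]@np.array([u[0],-u[1],-1.])
def onplane(name,px,z):
    o,d=ray(get_calibration(name),px); return o+d*(z-o[2])/d[2]
def crop(p,x0,y0,x1,y1,s,f):
    cv2.imwrite(f,cv2.resize(p[y0:y1,x0:x1,::-1],None,fx=s,fy=s,interpolation=cv2.INTER_CUBIC))
E
python3 - <<'E'
from h import *
p,d=read_camera("top"); crop(p,150,150,390,330,3,"pics/c0.png")
m=(p.max(2)<45).astype(np.uint8)[150:330,150:390]
n,l,st,c=cv2.connectedComponentsWithStats(m)
for i in range(1,n):
    if st[i,4]>40:
        cc=c[i]+[150,150]; pts=np.argwhere(l==i)[:,::-1].astype(np.float32)
        print(cc,st[i],cv2.minAreaRect(pts)[1:],onplane("top",cc,.096),onplane("top",cc,.086))
for q in [(167,223),(369,205),(379,287),(173,312)]: print(q,onplane("top",q,.012))
E
```

```text
[321.89915966 200.39495798] [148  24  51  55 119] ((73.59310150146484, 3.2969703674316406), 47.38594055175781) [0.62443145 0.0102317  0.096     ] [0.62658331 0.00933875 0.086     ]
[257.575 230.915] [ 94  77  28  10 200] ((27.25931167602539, 8.732959747314453), 3.5763344764709473) [0.57525837 0.11554686 0.096     ] [0.57681018 0.11593904 0.086     ]
[264.03759398 282.63909774] [107 123  15  20 266] ((18.977313995361328, 14.015924453735352), 82.87498474121094) [0.49205158 0.10572351 0.096     ] [0.49258804 0.10599581 0.086     ]
(167, 223) [0.60431082 0.28174905 0.012     ]
(369, 205) [ 0.63305792 -0.08247747  0.012     ]
(379, 287) [ 0.48555652 -0.09402404  0.012     ]
(173, 312) [0.44641104 0.26758107 0.012     ]
```

View pics/c0.png

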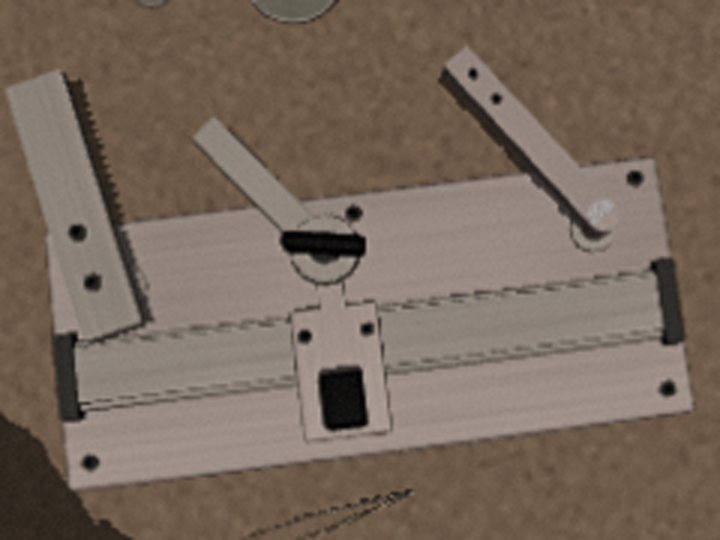

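Run:
```python
from h import *
f=lambda x,y,z:onplane("top",(x/3+149.67,y/3+149.67),z)[:2]
ang=lambda v:np.degrees(np.arctan2(v[1],v[0]))
A,B,C,D=[f(*q,.012) for q in[(48,232),(655,158),(692,410),(70,488)]]
print("corners",A,B,C,D,np.linalg.norm(A-B),np.linalg.norm(C-D),np.linalg.norm(B-C),np.linalg.norm(A-D))
u=A-B+D-C; print("y dir",ang(u)-90)
u/=np.linalg.norm(u); ux=np.array([u[1],-u[0]])
print("rail ends top", [f(*q,.03) for q in[(75,340),(80,405),(655,275),(662,335)]])
w=f(323,243,.096); g=f(343,398,.086); print("wing",w,"post",g,"w-g in base",(w-g)@ux,(w-g)@u)
g2=[f(*q,.086) for q in[(320,370),(363,367),(368,428),(325,431)]];print("post corners",np.round(g2,4))
cen=(A+B+C+D)/4
for n,q in dict(b1=(62,72),b2=(145,320),b3=(8,90),tip1=(193,138),tip2=(213,118),br=(275,222),br2=(300,205),spin=(597,222),st1=(445,70),st2=(465,47)).items():
    P=f(*q,.06); print(n,P.round(4),"base rel centre",((P-cen)@ux).round(4),((P-cen)@u).round(4))
print("wing rel",(w-cen)@ux,(w-cen)@u, "post", (g-cen)@ux,(g-cen)@u)
print("block",ang(f(62,72,.06)-f(145,320,.06)),"blade",ang(f(193,138,.06)-f(275,222,.06)),ang(f(213,118,.06)-f(300,205,.06)),"swing",ang(f(455,58,.06)-f(597,222,.06)), "wingbar",ang(f(282,241,.096)-f(365,245,.096)))
```

```text
corners [0.59704781 0.28396208] [ 0.6379968  -0.08088628] [ 0.48666671 -0.09645593] [0.44582685 0.26756701] 0.3671391372680226 0.3663066996338796 0.1521289295849161 0.15210712132131268
y dir 6.402548764885907
rail ends top [array([0.53063278, 0.26246107]), array([0.49316267, 0.25883543]), array([ 0.56458161, -0.07449823]), array([ 0.52950235, -0.07713785])]
wing [0.57566274 0.11592988] post [0.49307343 0.10604702] w-g in base 0.08317626158046468 0.0006114337464881643
post corners [[0.5082 0.1183]
 [0.5096 0.0952]
 [0.4769 0.0928]
 [0.4756 0.1158]]
b1 [0.6827 0.2682] base rel centre 0.1594 0.1578
b2 [0.5388 0.2171] base rel centre 0.0107 0.1231
b3 [0.6725 0.2995] base rel centre 0.1527 0.1901
tip1 [0.6426 0.1913] base rel centre 0.111 0.0859
tip2 [0.6542 0.18  ] base rel centre 0.1212 0.0734
br [0.5935 0.1444] base rel centre 0.057 0.0447
br2 [0.6031 0.1303] base rel centre 0.0649 0.0297
spin [ 0.5913 -0.0374] base rel centre 0.0345 -0.1356
st1 [0.681  0.0469] base rel centre 0.133 -0.0619
st2 [0.6946 0.0351] base rel centre 0.1452 -0.0751
wing rel 0.0360635368902789 0.01847684734846203 post -0.04711272469018578 0.017865413601973867
block 19.53622410648506 blade 43.74780198142425 44.2529422620847 swing 39.00556166892474 wingbar 86.55990049332017
```

```bash
cat >> h.py <<'E'
from scipy.spatial.transform import Rotation as Ro
BY=np.radians(6.4); UX=np.array([np.cos(BY),np.sin(BY),0]); UY=np.array([-np.sin(BY),np.cos(BY),0])
def delta(pos,yawdeg):
    s=observe(); R=Ro.from_euler("xyz",s["tool_rot"]); T=Ro.from_euler("xyz",[np.pi,0,np.radians(yawdeg)])
    print("t",s["clock"],"pos",s["eef_pos"].round(4),"yaw",np.degrees(s["tool_rot"][2]).round(1),"F",s["force"].round(1))
    print("shift cm",(R.inv().apply(np.array(pos)-s["eef_pos"])*100).round(2),"turn",np.degrees((R.inv()*T).as_rotvec()).round(1))
E
python3 -c "
from h import *
delta([.4925,.106,.15],6.4)"
```

```text
t 0.15 pos [0.4694 0.4489 0.2048] yaw 133.7 F [-0.6 -0.8  0.5]
shift cm [-26.38 -22.03   5.51] turn [-0.000e+00  1.000e-01  1.273e+02]
```

Emit:
drive_tool(plan=[-26.4,-22,5.5,0,0,127.3,1,-26.4,-22,5.5,0,0,127.3,1,-26.4,-22,5.5,0,0,127.3,1,-26.4,-22,5.5,0,0,127.3,1,-26.4,-22,5.5,0,0,127.3,1,-26.4,-22,5.5,0,0,127.3,1,-26.4,-22,5.5,0,0,127.3,1,-26.4,-22,5.5,0,0,127.3,1,-26.4,-22,5.5,0,0,127.3,1,-26.4,-22,5.5,0,0,127.3,1,-26.4,-22,5.5,0,0,127.3,1,-26.4,-22,5.5,0,0,127.3,1,-26.4,-22,5.5,0,0,127.3,1,-26.4,-22,5.5,0,0,127.3,1,-26.4,-22,5.5,0,0,127.3,1,-26.4,-22,5.5,0,0,127.3,1])

```text
clock: 2.15
eef_pos: [0.4933, 0.1064, 0.1505]
tool_rot: [-3.141, -0.0, 0.113]
force: [0.6, 0.8, 0.5]
gripper_width: 0.0938
gripper_force: 0.0
```

Run:
```python
from h import *
p,d=read_camera("scene"); crop(p,190,90,410,260,3,"pics/s1.png")
delta([.4925,.106,.048],6.4)
```

```text
t 2.2 pos [0.4932 0.1064 0.1505] yaw 6.4 F [-0.3 -0.   0.2]
shift cm [-0.08  0.03 10.25] turn [-0. -0.  0.]
```

View pics/s1.png

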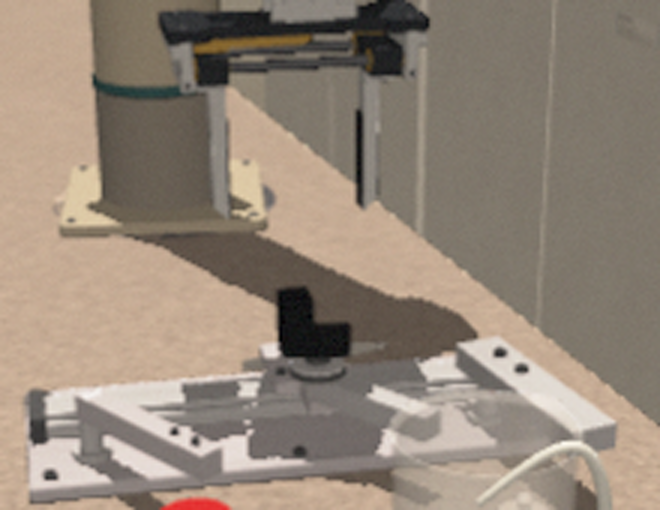

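The fingers (crop (220,210) and (365,205)) straddle the post at (295,300), so I go down and grip it lightly.

Emit:
drive_tool(plan=[0,0,4,0,0,0,1,0,0,8,0,0,0,1,0,0,10.2,0,0,0,1,0,0,10.2,0,0,0,1,0,0,10.2,0,0,0,-1,0,0,10.2,0,0,0,-1,0,0,10.2,0,0,0,-1,0,0,10.2,0,0,0,-1,0,0,10.2,0,0,0,-1,0,0,10.2,0,0,0,-1,0,0,10.2,0,0,0,-1,0,0,10.2,0,0,0,-1], newtons=15)

```text
clock: 3.7
eef_pos: [0.4932, 0.1063, 0.0484]
tool_rot: [3.141, 0.0, 0.112]
force: [0.2, -0.4, 0.0]
gripper_width: 0.0242
gripper_force: 15.0
```

Emit:
drive_tool(plan=[0,-0.7,0,0,0,0,-1,0,-1.4,0,0,0,0,-1,0,-2.1,0,0,0,0,-1,0,-2.8,0,0,0,0,-1,0,-3.5,0,0,0,0,-1,0,-4.2,0,0,0,0,-1,0,-4.9,0,0,0,0,-1,0,-5.6,0,0,0,0,-1,0,-6.3,0,0,0,0,-1,0,-7,0,0,0,0,-1,0,-7.7,0,0,0,0,-1,0,-8.4,0,0,0,0,-1,0,-9,0,0,0,0,-1,0,-9.3,0,0,0,0,-1,0,-9.3,0,0,0,0,-1])

```text
clock: 5.58
eef_pos: [0.4824, 0.1997, 0.0484]
tool_rot: [-3.141, 0.001, 0.113]
force: [-1.8, 1.5, 1.2]
gripper_width: 0.024
gripper_force: 15.0
```

Emit:
drive_tool(plan=[0,-0.2,0,0,0,0,-1,0,-0.4,0,0,0,0,-1,0,-0.6,0,0,0,0,-1,0,-0.7,0,0,0,0,-1,0,-0.7,0,0,0,0,-1])

```text
clock: 6.2
eef_pos: [0.4817, 0.206, 0.0484]
tool_rot: [-3.141, 0.001, 0.112]
force: [-3.2, -1.6, 1.3]
gripper_width: 0.0238
gripper_force: 15.0
```

Emit:
drive_tool(plan=[0,-0.1,0,0,0,0,-1,0,-0.2,0,0,0,0,-1,0,-0.2,0,0,0,0,-1])

```text
clock: 6.58
eef_pos: [0.4815, 0.2079, 0.0484]
tool_rot: [-3.141, 0.001, 0.112]
force: [-3.8, -2.3, 2.2]
gripper_width: 0.0239
gripper_force: 15.0
```

Emit:
drive_tool(plan=[0,-0.1,0,0,0,0,-1,0,-0.2,0,0,0,0,-1,0,-0.2,0,0,0,0,-1])

```text
clock: 6.95
eef_pos: [0.4814, 0.2089, 0.0484]
tool_rot: [3.141, 0.0, 0.111]
force: [-4.0, -4.6, 3.1]
gripper_width: 0.0241
gripper_force: 15.0
```

Emit:
drive_tool(plan=[0,-0.1,0,0,0,0,-1,0,-0.2,0,0,0,0,-1,0,-0.2,0,0,0,0,-1])

```text
clock: 7.32
eef_pos: [0.4814, 0.209, 0.0484]
tool_rot: [3.138, 0.0, 0.11]
force: [-3.6, -8.6, 2.5]
gripper_width: 0.0241
gripper_force: 15.0
```

Run:
```python
from h import *
p,d=read_camera("top"); crop(p,140,150,300,330,4,"pics/t2.png"); s=observe(); print(s["force"],s["ft_torque"],s["eef_pos"])
```

```text
[-3.2537737  -8.62881463  2.38157921] [-1.32878047  0.89189585  0.08832483] [0.48142537 0.20895149 0.04841707]
```

View pics/t2.png

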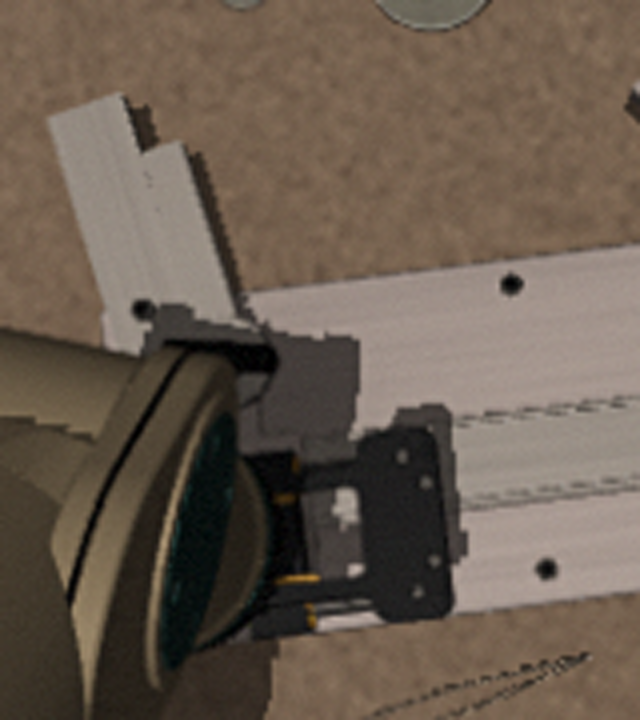

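The blade lies flush along the block (face line from (185,145) to (240,310) parallel), and the carriage is at a hard stop with about 9 N. Releasing and lifting.

Emit:
drive_tool(plan=[0,0.2,0,0,0,0,0.3,0,0.2,0,0,0,0,0.3,0,0.2,0,0,0,0,0.3,0,0.2,0,0,0,0,0.3,0,0.2,-4,0,0,0,0.3,0,0.2,-8,0,0,0,0.3,0,0.2,-10,0,0,0,0.3,0,0.2,-10,0,0,0,0.3])

```text
clock: 8.38
eef_pos: [0.4826, 0.2104, 0.1497]
tool_rot: [-3.14, -0.003, 0.113]
force: [-0.1, 0.5, -0.8]
gripper_width: 0.0612
gripper_force: 0.0
```

```bash
python3 -c "
from h import *
delta([.565,.2185,.148],86.6)"
```

```text
t 8.375 pos [0.4826 0.2104 0.1497] yaw 6.4 F [-0.1  0.5 -0.8]
shift cm [8.27 0.12 0.2 ] turn [  0.1  -0.2 -80.2]
```

Emit:
drive_tool(plan=[8.3,0.1,0,0,0,-80,0.2,8.3,0.1,0,0,0,-80,0.2,8.3,0.1,0,0,0,-80,0.2,8.3,0.1,0,0,0,-80,0.2,8.3,0.1,0,0,0,-80,0.2,8.3,0.1,0,0,0,-80,0.2,8.3,0.1,0,0,0,-80,0.2,8.3,0.1,0,0,0,-80,0.2,8.3,0.1,0,0,0,-80,0.2,8.3,0.1,0,0,0,-80,0.2])

```text
clock: 9.62
eef_pos: [0.5638, 0.2179, 0.1477]
tool_rot: [-3.14, 0.0, 1.507]
force: [-0.3, 0.5, -0.4]
gripper_width: 0.0562
gripper_force: 0.0
```

Run:
```python
from h import *
p,d=read_camera("scene"); crop(p,250,90,420,250,4,"pics/s3.png")
delta([.565,.2185,.068],86.6)
p,d=read_camera("top"); cv2.imwrite("pics/t3.png",p[:,:,::-1])
```

```text
t 9.675 pos [0.5639 0.218  0.1478] yaw 86.3 F [-0.   1.   1.1]
shift cm [0.06 0.12 7.98] turn [-0.1  0.  -0.3]
```

View pics/s3.png

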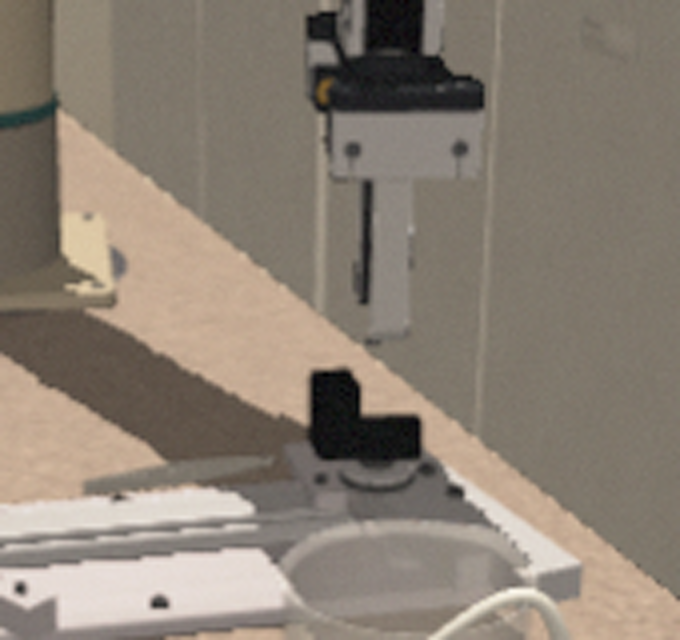

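Run:
```python
from h import *
o,d=ray(get_calibration("scene"),(354.6,199))
for x in(.555,.565,.575): print(o+d*(x-o[0])/d[0])
```

```text
[0.555      0.24110829 0.07886427]
[0.565      0.23907255 0.0831435 ]
[0.575      0.23703681 0.08742273]
```

The fingers (crop x≈390) line up with the wing, whose centre is at about (375,437). Descending and gripping.

Emit:
drive_tool(plan=[0,0.1,4,0,0,0,0.2,0,0.1,7,0,0,0,0.2,0,0.1,8,0,0,0,0.2,0,0.1,8,0,0,0,0.2,0,0.1,8,0,0,0,-1,0,0.1,8,0,0,0,-1,0,0.1,8,0,0,0,-1,0,0.1,8,0,0,0,-1,0,0.1,8,0,0,0,-1,0,0.1,8,0,0,0,-1], newtons=45)

```text
clock: 10.98
eef_pos: [0.5648, 0.218, 0.0687]
tool_rot: [-3.141, -0.0, 1.508]
force: [-2.0, 0.0, 4.4]
gripper_width: 0.0154
gripper_force: 45.0
```

```bash
python3 -c "
from h import *
s=observe();print(s['force'],s['ft_torque'],s['gripper_force'],s['gripper_width'])"
```

```text
[-1.98030337  0.02932887  4.37199781] [-0.06091005  0.59172094  0.05203772] 45.001569986343384 0.015416291504733382
```

Emit:
drive_tool(plan=[0,0,0,0,0,0,-1,0,0,0,0,0,0,-1])

```text
clock: 11.22
eef_pos: [0.5648, 0.2181, 0.0687]
tool_rot: [-3.141, -0.0, 1.508]
force: [-2.7, 0.6, 5.1]
gripper_width: 0.0152
gripper_force: 45.0
```

Run:
```python
from h import *
p,d=read_camera("scene"); crop(p,290,120,400,230,5,"pics/s4.png"); s=observe(); print(s["force"],s["ft_torque"])
```

```text
[-3.39507646 -0.19313031  4.78200788] [0.00396548 0.86739859 0.00376304]
```

View pics/s4.png

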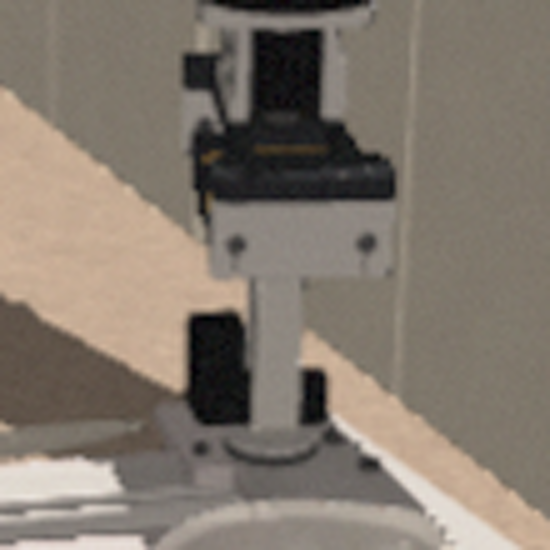

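Emit:
drive_tool(plan=[0.2,-0.1,0,0,0,3,-1,0.2,-0.1,0,0,0,7,-1,0.2,-0.1,0,0,0,12,-1,0.2,-0.1,0,0,0,15,-1,0.2,-0.1,0,0,0,15,-1])

```text
clock: 11.9
eef_pos: [0.5647, 0.2182, 0.0687]
tool_rot: [3.141, 0.002, 1.246]
force: [-2.6, -2.8, 5.5]
gripper_width: 0.0156
gripper_force: 45.0
```

Run:
```python
from h import *
s=observe(); print(s["force"],s["ft_torque"],s["gripper_width"],np.degrees(s["tool_rot"]))
```

```text
[-2.60503654 -2.81090098  5.47148314] [-0.79991263  0.48819788  0.08458611] 0.015618913741608204 [1.79939315e+02 1.14657759e-01 7.13704988e+01]
```

Emit:
drive_tool(plan=[0,0,0,0,0,6,-1,0,0,0,0,0,12,-1,0,0,0,0,0,18,-1,0,0,0,0,0,24,-1,0,0,0,0,0,30,-1,0,0,0,0,0,36,-1,0,0,0,0,0,40,-1,0,0,0,0,0,40,-1])

```text
clock: 12.9
eef_pos: [0.5645, 0.2184, 0.0687]
tool_rot: [3.14, 0.001, 0.548]
force: [-2.2, -2.1, 5.4]
gripper_width: 0.0153
gripper_force: 45.0
```

Run:
```python
from h import *
s=observe(); print(s["force"],s["ft_torque"],s["gripper_width"],np.degrees(s["tool_rot"]))
p,d=read_camera("scene"); crop(p,290,120,400,230,5,"pics/s5.png")
```

```text
[-2.23104001 -2.13999134  5.36663748] [-0.66403455  0.5982302   0.03679851] 0.01525883712224016 [1.79884310e+02 6.03990097e-02 3.13815548e+01]
```

View pics/s5.png

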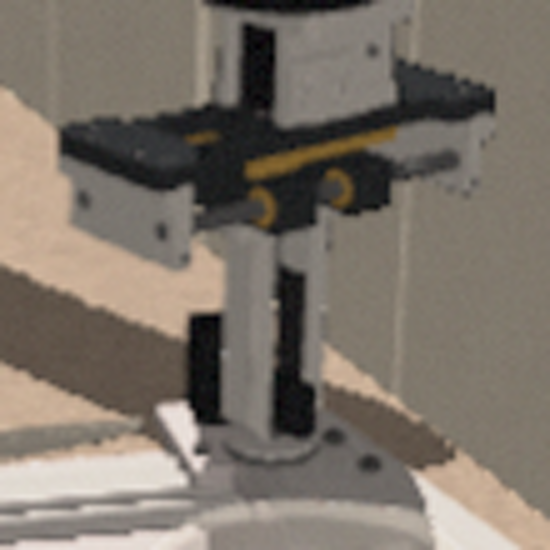

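Emit:
drive_tool(plan=[0,0,0,0,0,4,-1,0,0,0,0,0,8,-1,0,0,0,0,0,11,-1,0,0,0,0,0,13,-1,0,0,0,0,0,13,-1])

```text
clock: 13.58
eef_pos: [0.5644, 0.2184, 0.0686]
tool_rot: [3.14, 0.001, 0.321]
force: [-3.6, -2.7, 4.7]
gripper_width: 0.0155
gripper_force: 45.0
```

Run:
```python
from h import *
s=observe(); print(s["force"],s["ft_torque"],s["gripper_width"],np.degrees(s["tool_rot"]))
```

```text
[-3.61799443 -2.74542562  4.74377297] [-0.63086079  0.68084246  0.08040945] 0.015470187540303215 [1.79883306e+02 3.71456500e-02 1.84001461e+01]
```

Emit:
drive_tool(plan=[0,0,0,0,0,3,-1,0,0,0,0,0,6,-1,0,0,0,0,0,6,-1])

```text
clock: 13.95
eef_pos: [0.5644, 0.2185, 0.0686]
tool_rot: [3.139, 0.0, 0.217]
force: [-2.0, -2.1, 5.8]
gripper_width: 0.0156
gripper_force: 45.0
```

Run:
```python
from h import *
s=observe(); print(s["force"],s["ft_torque"],s["gripper_width"],np.degrees(s["tool_rot"]))
```

```text
[-2.005976   -2.07672353  5.77780893] [-0.66642095  0.67226349  0.29426257] 0.015575109524669648 [1.79873836e+02 2.59699577e-02 1.24350987e+01]
```

Emit:
drive_tool(plan=[0,0,0,0,0,3,-1,0,0,0,0,0,6,-1,0,0,0,0,0,6,-1])

```text
clock: 14.32
eef_pos: [0.5663, 0.2187, 0.0687]
tool_rot: [3.139, -0.004, 0.112]
force: [3.3, -2.5, 0.7]
gripper_width: 0.0149
gripper_force: 45.0
```

Run:
```python
from h import *
s=observe(); print(s["force"],s["ft_torque"],s["gripper_width"],np.degrees(s["tool_rot"]))
```

```text
[ 3.27451905 -2.53601686  0.66022645] [-0.60284538 -0.54742497 -0.09692454] 0.014856076972178498 [179.87322208  -0.20784507   6.38895834]
```

Torque rose to 0.29 N·m and then the grip slipped, which suggests the stop was reached. I'll release, lift and check.

Emit:
drive_tool(plan=[0,0,0,0,0,-6,0.2,0,0,0,0,0,-6,0.2,0,0,0,0,0,-6,0.2,0,0,0,0,0,-6,0.2,0,0,-4,0,0,0,0.2,0,0,-8,0,0,0,0.2,-8,0,-9,0,0,0,0.2,-14,0,-9,0,0,0,0.2,-14,0,-9,0,0,0,0.2,-14,0,-9,0,0,0,0.2])

```text
clock: 15.58
eef_pos: [0.4252, 0.205, 0.1589]
tool_rot: [-3.141, -0.001, 0.113]
force: [0.4, -0.8, 0.3]
gripper_width: 0.0565
gripper_force: 0.0
```

Run:
```python
from h import *
p,d=read_camera("top"); q,d=read_camera("scene")
a=cv2.resize(p[150:330,140:280],None,fx=3,fy=3,interpolation=3); b=cv2.resize(q[130:250,270:390],None,fx=3,fy=3,interpolation=3)
c=np.zeros((540,780,3),np.uint8); c[:,:420]=a; c[:360,420:]=b; cv2.imwrite("pics/t6.png",c[:,:,::-1])
delta([.4814,.209,.148],6.4)
```

```text
t 15.675 pos [0.4274 0.2049 0.1588] yaw 6.4 F [-0.2  0.1  0.9]
shift cm [5.41 0.19 1.09] turn [ 0.  -0.2  0. ]
```

View pics/t6.png

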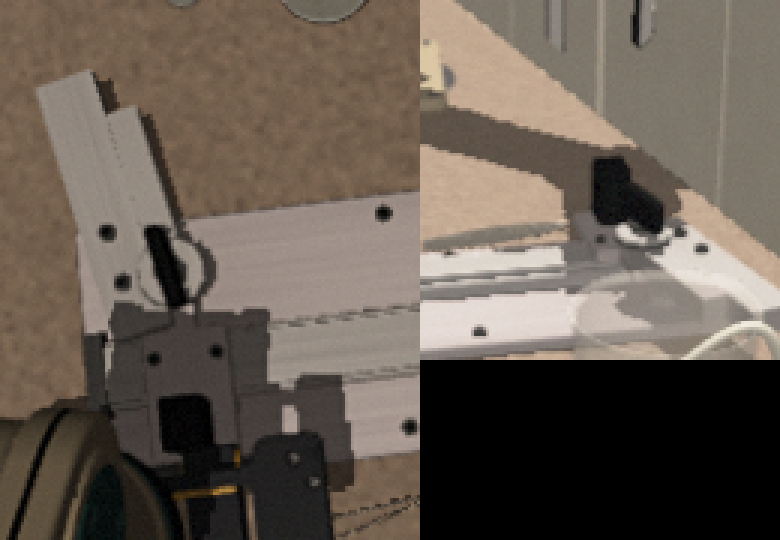

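The wing now runs from (155,228) to (180,304) in the crop, nearly along the blade, and the blade is still flush. I compute the angles.

Run:
```python
from h import *
p,d=read_camera("top")
m=np.zeros((420,560),np.uint8); m[218:256,182:210]=(p.max(2)<45)[218:256,182:210]
n,l,st,c=cv2.connectedComponentsWithStats(m); i=1+np.argmax(st[1:,4]); 
pts=np.argwhere(l==i)[:,::-1].astype(float)
W=np.array([onplane("top",q,.096)[:2] for q in pts]); w,v=np.linalg.eigh(np.cov(W.T)); a=v[:,1]
print(st[i],W.mean(0),"bar deg",np.degrees(np.arctan2(a[1],a[0]))%180, np.sqrt(w*12))
f=lambda x,y,z:onplane("top",(x/3+139.67,y/3+149.67),z)[:2]
ang=lambda v:np.degrees(np.arctan2(v[1],v[0]))
print("blade",ang(f(137,108,.06)-f(185,225,.06)),"block",ang(f(92,70,.06)-f(105,112,.06)),"left",ang(f(38,88,.06)-f(80,235,.06)))
```

```text
[188 225  15  29 204] [0.56347724 0.21660243] bar deg 19.071973768573827 [0.01184056 0.04550236]
blade 22.99283448154123 block 18.529839050142225 left 17.652105009148094
```

```bash
python3 -c "
from h import *
delta([.5645,.2184,.0685],18)"
```

```text
t 15.725 pos [0.4274 0.2047 0.1587] yaw 6.4 F [-0.2  0.6 -0.8]
shift cm [13.75  0.16  9.05] turn [  0.   -0.1 -11.6]
```

Emit:
drive_tool(plan=[6,0.1,0,0,0,-6,0.2,12,0.1,0,0,0,-12,0.2,13.75,0.15,0,0,0,-12,0.2,13.75,0.15,0,0,0,-12,0.2,13.75,0.15,4,0,0,-12,0.2,13.75,0.15,8,0,0,-12,0.2,13.75,0.15,9,0,0,-12,0.2,13.75,0.15,9,0,0,-12,0.2,13.75,0.15,9,0,0,-12,-1,13.75,0.15,9,0,0,-12,-1,13.75,0.15,9,0,0,-12,-1,13.75,0.15,9,0,0,-12,-1,13.75,0.15,9,0,0,-12,-1,13.75,0.15,9,0,0,-12,-1], newtons=50)

```text
clock: 17.48
eef_pos: [0.5624, 0.2177, 0.0687]
tool_rot: [3.141, -0.0, 0.321]
force: [0.2, -2.1, 3.0]
gripper_width: 0.0152
gripper_force: 50.0
```

Run:
```python
from h import *
s=observe(); print(s["force"],s["ft_torque"],s["gripper_width"],np.degrees(s["tool_rot"]))
```

```text
[ 0.19002977 -2.06292371  2.99714235] [-0.43162111  0.10369784  0.04845335] 0.015173120784932433 [ 1.79962953e+02 -2.51258418e-02  1.83955240e+01]
```

Emit:
drive_tool(plan=[0,-0.1,0,0,0,3,-1,0,-0.1,0,0,0,5,-1,0,-0.1,0,0,0,5,-1])

```text
clock: 17.85
eef_pos: [0.5623, 0.218, 0.0687]
tool_rot: [3.14, -0.001, 0.234]
force: [1.4, -4.6, 3.2]
gripper_width: 0.0155
gripper_force: 50.0
```

Run:
```python
from h import *
s=observe(); print(s["force"],s["ft_torque"],s["gripper_width"],np.degrees(s["tool_rot"]))
```

```text
[ 1.37131041 -4.55758977  3.15541432] [-1.09668885 -0.05961877  0.14675281] 0.015450990214077243 [ 1.79905060e+02 -3.78664764e-02  1.33949431e+01]
```

Emit:
drive_tool(plan=[0,0,0,0,0,1.5,-1,0,0,0,0,0,3,-1,0,0,0,0,0,3,-1])

```text
clock: 18.23
eef_pos: [0.5623, 0.2182, 0.0687]
tool_rot: [3.14, -0.001, 0.181]
force: [0.3, -5.4, 4.6]
gripper_width: 0.0154
gripper_force: 50.0
```

Run:
```python
from h import *
s=observe(); print(s["force"],s["ft_torque"],s["gripper_width"],np.degrees(s["tool_rot"]))
```

```text
[ 0.32282701 -5.40628517  4.60306243] [-1.27848986 -0.12381061  0.31652672] 0.015353358794958553 [ 1.79915432e+02 -4.84025328e-02  1.03941355e+01]
```

Emit:
drive_tool(plan=[0,0,0,0,0,1.5,-1,0,0,0,0,0,1.5,-1])

```text
clock: 18.48
eef_pos: [0.5622, 0.2182, 0.0687]
tool_rot: [3.14, -0.001, 0.156]
force: [0.9, -4.7, 5.0]
gripper_width: 0.0151
gripper_force: 50.0
```

Run:
```python
from h import *
s=observe(); print(s["force"],s["ft_torque"],s["gripper_width"],np.degrees(s["tool_rot"]))
```

```text
[ 0.87405849 -4.72882356  5.00601858] [-1.31217845 -0.08114063  0.39613048] 0.01508772429217813 [ 1.79917980e+02 -4.67354252e-02  8.91459308e+00]
```

At the stop (0.40 N·m). Now release and go back over the post.

Emit:
drive_tool(plan=[0,0,0,0,0,0,0.2,0,0,0,0,0,0,0.2,0,0,0,0,0,0,0.2,0,0,0,0,0,0,0.2,0,0,-4,0,0,0,0.2,0,0,-8,0,0,0,0.2,-4,0,-8.5,0,0,2.5,0.2,-8.2,0.5,-8.5,0,0,2.5,0.2,-8.2,0.5,-8.5,0,0,2.5,0.2,-8.2,0.5,-8.5,0,0,2.5,0.2])

```text
clock: 19.73
eef_pos: [0.4825, 0.2022, 0.1538]
tool_rot: [-3.141, -0.002, 0.112]
force: [0.0, -0.7, 0.4]
gripper_width: 0.0566
gripper_force: 0.0
```

Run:
```python
from h import *
delta([.4814,.209,.0485],6.4)
```

```text
t 19.725 pos [0.4825 0.2022 0.1538] yaw 6.4 F [ 0.  -0.7  0.4]
shift cm [-0.05 -0.68 10.53] turn [-0.  -0.1  0. ]
```

Emit:
drive_tool(plan=[0,-0.7,0,0,0,0,0.4,0,-0.7,4,0,0,0,0.4,0,-0.7,8,0,0,0,0.4,0,-0.7,10.5,0,0,0,0.4,0,-0.7,10.5,0,0,0,0.4,0,-0.7,10.5,0,0,0,-1,0,-0.7,10.5,0,0,0,-1,0,-0.7,10.5,0,0,0,-1,0,-0.7,10.5,0,0,0,-1,0,-0.7,10.5,0,0,0,-1,0,-0.7,10.5,0,0,0,-1], newtons=20)

```text
clock: 21.1
eef_pos: [0.4808, 0.2087, 0.0488]
tool_rot: [-3.141, -0.0, 0.112]
force: [-1.1, 1.5, 5.1]
gripper_width: 0.0238
gripper_force: 20.0
```

Emit:
drive_tool(plan=[0,0.5,0,0,0,0,-1,0,1.3,0,0,0,0,-1,0,2.2,0,0,0,0,-1,0,3.1,0,0,0,0,-1,0,4,0,0,0,0,-1,0,4.9,0,0,0,0,-1,0,5.8,0,0,0,0,-1,0,6.7,0,0,0,0,-1,0,7.6,0,0,0,0,-1,0,8.5,0,0,0,0,-1,0,9.4,0,0,0,0,-1,0,10.3,0,0,0,0,-1,0,11.2,0,0,0,0,-1,0,12.1,0,0,0,0,-1,0,13,0,0,0,0,-1,0,13.9,0,0,0,0,-1,0,14.8,0,0,0,0,-1,0,15.5,0,0,0,0,-1,0,16,0,0,0,0,-1,0,16,0,0,0,0,-1])

```text
clock: 23.6
eef_pos: [0.4992, 0.0484, 0.0488]
tool_rot: [3.141, -0.001, 0.111]
force: [1.1, -0.9, 4.9]
gripper_width: 0.0237
gripper_force: 20.0
```

Emit:
drive_tool(plan=[0,0.3,0,0,0,0,-1,0,0.7,0,0,0,0,-1,0,1.1,0,0,0,0,-1,0,1.5,0,0,0,0,-1,0,1.9,0,0,0,0,-1,0,2.2,0,0,0,0,-1,0,2.5,0,0,0,0,-1,0,2.8,0,0,0,0,-1,0,3.1,0,0,0,0,-1,0,3.4,0,0,0,0,-1,0,3.7,0,0,0,0,-1,0,4,0,0,0,0,-1,0,4.3,0,0,0,0,-1,0,4.6,0,0,0,0,-1,0,4.9,0,0,0,0,-1,0,5.2,0,0,0,0,-1,0,5.5,0,0,0,0,-1,0,5.8,0,0,0,0,-1,0,6,0,0,0,0,-1,0,6,0,0,0,0,-1])

```text
clock: 26.1
eef_pos: [0.506, -0.0101, 0.0488]
tool_rot: [3.142, -0.001, 0.112]
force: [0.5, 0.3, 5.7]
gripper_width: 0.0235
gripper_force: 20.0
```

Emit:
drive_tool(plan=[0,0.2,0,0,0,0,-1,0,0.4,0,0,0,0,-1,0,0.6,0,0,0,0,-1,0,0.8,0,0,0,0,-1,0,1.0,0,0,0,0,-1,0,1.2,0,0,0,0,-1,0,1.4,0,0,0,0,-1,0,1.5,0,0,0,0,-1,0,1.5,0,0,0,0,-1])

```text
clock: 27.22
eef_pos: [0.5077, -0.0248, 0.0488]
tool_rot: [-3.141, -0.001, 0.112]
force: [0.6, 1.5, 6.9]
gripper_width: 0.0235
gripper_force: 20.0
```

Emit:
drive_tool(plan=[0,0.1,0,0,0,0,-1,0,0.2,0,0,0,0,-1,0,0.3,0,0,0,0,-1,0,0.4,0,0,0,0,-1,0,0.5,0,0,0,0,-1,0,0.5,0,0,0,0,-1])

```text
clock: 27.98
eef_pos: [0.5082, -0.0297, 0.0488]
tool_rot: [-3.141, -0.001, 0.112]
force: [0.9, 2.0, 5.6]
gripper_width: 0.0238
gripper_force: 20.0
```

Emit:
drive_tool(plan=[0,0.1,0,0,0,0,-1,0,0.2,0,0,0,0,-1,0,0.3,0,0,0,0,-1,0,0.3,0,0,0,0,-1])

```text
clock: 28.48
eef_pos: [0.5086, -0.0326, 0.0488]
tool_rot: [-3.141, -0.001, 0.112]
force: [1.2, 0.9, 6.5]
gripper_width: 0.0238
gripper_force: 20.0
```

Emit:
drive_tool(plan=[0,0.1,0,0,0,0,-1,0,0.2,0,0,0,0,-1,0,0.2,0,0,0,0,-1])

```text
clock: 28.85
eef_pos: [0.5086, -0.0329, 0.0488]
tool_rot: [-3.139, -0.001, 0.113]
force: [0.2, 6.1, 6.8]
gripper_width: 0.0241
gripper_force: 20.0
```

Emit:
drive_tool(plan=[0,0.1,0,0,0,0,-1,0,0.2,0,0,0,0,-1,0,0.2,0,0,0,0,-1])

```text
clock: 29.22
eef_pos: [0.5086, -0.033, 0.0487]
tool_rot: [-3.136, -0.0, 0.115]
force: [0.6, 8.9, 8.9]
gripper_width: 0.0241
gripper_force: 20.0
```

Run:
```python
from h import *
p,d=read_camera("top"); q,d=read_camera("scene")
a=cv2.resize(p[150:310,260:390],None,fx=3,fy=3,interpolation=3); b=cv2.resize(q[130:250,190:320],None,fx=3,fy=3,interpolation=3)
c=np.zeros((480,780,3),np.uint8); c[:,:390]=a; c[:360,390:]=b; cv2.imwrite("pics/t7.png",c[:,:,::-1])
```

```text
(no output)
```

View pics/t7.png

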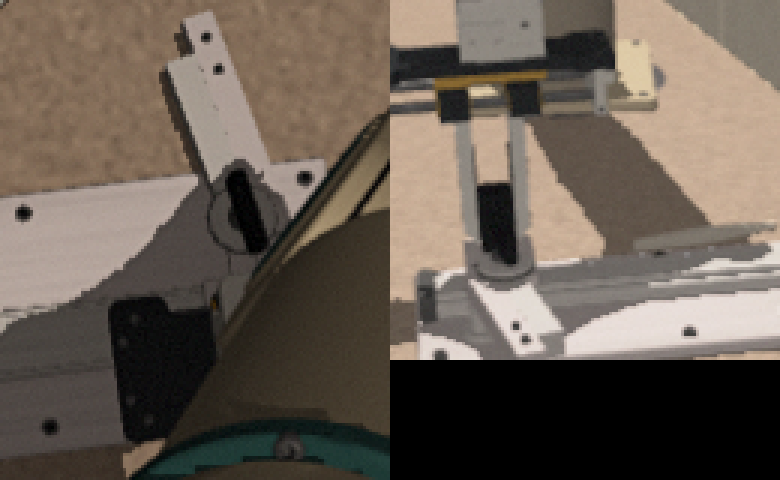

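The swing arm (right edge (213,12)–(270,160)) lies flush against the blade (left edge (168,65)–(208,190)). I ease the load, let go and lift.

Emit:
drive_tool(plan=[0,-0.2,0,0,0,0,-1,0,-0.2,0,0,0,0,0.5,0,-0.2,0,0,0,0,0.5,0,-0.2,0,0,0,0,0.5,0,-0.2,0,0,0,0,0.5,0,-0.2,0,0,0,0,0.5,0,-0.2,-4,0,0,0,0.5,0,-0.2,-8,0,0,0,0.5,-6,-0.2,-12,0,0,0,0.5,-9,-3,-14,0,0,0,0.5,-9,-8,-16,0,0,0,0.5,-9,-14,-16,0,0,0,0.5,-9,-18,-16,0,0,0,0.5,-9,-18,-16,0,0,0,0.5,-9,-18,-16,0,0,0,0.5])

```text
clock: 31.2
eef_pos: [0.3987, 0.1311, 0.2085]
tool_rot: [3.141, -0.0, 0.111]
force: [-0.6, -0.1, 0.2]
gripper_width: 0.0707
gripper_force: 0.0
```

Run:
```python
from h import *
s=observe(); print(s["clock"],s["eef_pos"],s["force"])
p,d=read_camera("top")
cv2.imwrite("pics/t8.png",cv2.resize(p[100:330,140:400],None,fx=2.5,fy=2.5,interpolation=3)[:,:,::-1])
f=lambda x,y:onplane("top",(x/3+259.67,y/3+149.67),.06)[:2]
ang=lambda v:np.degrees(np.arctan2(v[1],v[0]))
print("blade",ang(f(168,65)-f(208,190)),"arm",ang(f(213,12)-f(270,160)))
```

```text
31.2 [0.39869048 0.13108204 0.2084918 ] [-0.60822478 -0.08987877  0.23670439]
blade 15.76663353008151 arm 18.583125206728404
```

View pics/t8.png

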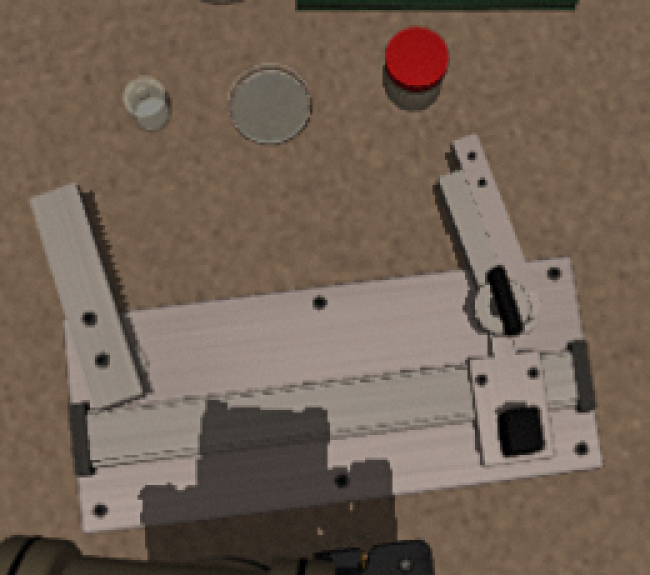

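The arm lies flush along the blade, parallel to the block, and the other items are where they were. Handing in.

```bash
python3 -c "
from rig import *
print(finish_job())"
```

```text
the job is handed in; nothing more can be done
None
```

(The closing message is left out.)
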